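Second layer on the drying stand

ROBOT

A 6-joint arm with a two-finger parallel gripper is mounted at the origin on the work surface. World frame = base frame: x ahead of the robot, y to its left, z up, the work surface at z = 0. Lengths are in m, angles in degrees, forces in N, time in s.
With the tool pointing down it reaches from about 0.225 to 0.725 m from the base axis. Payload 3.1 kg.
Tool frame: the origin (TCP) lies between the finger pads; the fingertips stand 11 mm ahead of it and the grasp point (between the pads) lies 8 mm behind it; y points along the fingers, z is the direction in which the jaws open and shut, and the axes are right-handed (so a half turn about y gives the same grasp; the last joint's range is limited). The gripper opens to 85 mm and grips with 20 to 120 N. Pads are 22 mm wide; open, the fingers measure 114 mm over their backs; the gripper's body (76 mm by 85 mm) begins 54 mm behind the grasp point. The pads swing forward as they close: fully open they stand 13 mm farther back than shut.
Start: joints at [-75.562, 2.75, 5.684, 92.934, 0, 82.678], TCP at [0.195, -0.488, 0.242] pointing down, gripper open.
Joint ranges: [-166.93, 166.93], [-56.73, 111.36], [-69.38, 81.34], [-121.58, 131.49], [-85.45, 84.26], [-180, 180]. Speed limits (degrees/s): [159.86, 159.86, 180, 180, 180, 180].

INTERFACE

Orientations are given as [roll, pitch, yaw] about the fixed x, y, z axes, in that order (R = Rz(yaw) Ry(pitch) Rx(roll)).
In Python, from rig import * gives the robot as it stands.
- The arm moves only by the tool arm_command, never from a script. Its argument "steps" is a list of rows, each a list of 7 numbers: the shift along the world's x, y, z in cm, then the turn, a rotation vector about the world's x, y, z in rad, then the opening, from 0 (shut) to 1 (fully open). In form: [[tx, ty, tz, ax, ay, az, hand], ...]. A call has 1 to 20 rows; each row is the pose to reach, as a shift and turn from the pose commanded when the call began; what a row does not reach only later rows make up. A row lasts 1/10 s, in which the tool goes at most 50 mm and 8.59 degrees, less where a joint would pass 70% of its speed; a pose out of reach is approached as far as the arm can. A call with a gripper value outside its range is refused whole. The fingers move at their own pace and stop on an object; "newtons" is the grip in N (left out, the last holds). Time passes only in rows, so rows that repeat a pose let the fingers close. It gives the time, the measured TCP pose, the force and the opening at its end, in the units of the state.
- sense(): the state, without advancing time (a new reading comes with each control period).
- camera(name): name is "scene" or "top" or "wrist"; returns a dict with "pixels" (480x640x3 uint8, red, green, blue), "depth" (480x640 float32, m along the optical axis (not along the pixel's ray), 0 where there is no reading), "K" (3x3 intrinsics, pixels), "R" (3x3) and "t" (3): a world point X has camera coordinates R X + t. Camera axes: x right, y down, z forward; pixel columns grow to the right and rows downward; lengths in m; the calibration is good to about 2 mm. A picture is of the moment at which its call begins.
- hand_in(): hands the job in, once; it reports no verdict.
The state is a dict: "time": time; "joint_pos": joint angles; "qvel": joint speeds; "tau": joint torques, N m; "eef_pos": TCP position; "orientation": TCP orientation; "force": force on the tool from outside, world axes, zero at the start; "ft_torque": the same for the moment, N m; "finger_gap": finger opening in m.
Only numpy, scipy, OpenCV 4.12 (cv2) and the standard library are available. Lean on these libraries where they do the work, as an engineer would, in place of code of your own. Each camera call takes 0.05 s, during which the arm holds its last target. There are 200 camera calls.

TASK

On the drying stand the lower coated plate has a white spacer stick across one end; lay the loose white spacer stick across the taped outline at its other end in the same way. Then take the coated plate from the cradle and set it down on the two white sticks, lying level, straight and centred above the lower plate. Do not drop it or let it touch the lower plate or its stand.

Things in the scene. Friction and masses are not known exactly. Their poses are not given: they have to be found in the camera images.
- stand: Fixed grey stand, 290 x 100 x 12 mm, on a 3 mm green mat (all stands on its top, z = 3 mm), the lower plate clamped on it: aluminium, black top, 240 (x) x 56 (y) x 10 mm. Origin: centre of its underside; x along the plate, z up. Plate top 22 mm above the origin. Spacer places: x = +80 and -80 mm, y = 0; either may be the empty one, outlined in blue tape.
- set_spacer: White plastic spacer stick already lying loose across one end of the lower plate, to be left there: 80 (its x, lengthwise) x 18 x 18 mm, about 45 g, its length along the stand's y, 12 mm overhanging each side of the plate. Origin: centre of its underside.
- spare_spacer: The loose white spacer stick to be laid down, 80 (its x, lengthwise) x 18 x 18 mm, about 45 g; grip it across its width. It lies on the mat in a row with two sticks of wrong thickness (blue, 10 mm; orange, 30 mm), in any order. Origin: centre of its underside.
- upper_plate: Plate for the second layer: aluminium, black top up, 240 (its x, lengthwise) x 56 (y) x 10 mm, about 0.35 kg, loose on two ridges of a grey cradle, underside 22 mm above the mat. Ridges 77 mm either side of its middle: grip there across the 56 mm. Origin: centre of its underside, which ends 40 mm above the stand's origin; either way round will do.
Not all that is in view belongs to the job. Leave any brown look-alike of the spare_spacer alone.

How it is judged (in metres and radians):
On the way:
1. the loose white stick lies released across the empty end of the lower plate, the other still on its place ((x of spare_spacer in the frame of stand between -0.095 and -0.065 m or x of spare_spacer in the frame of stand between 0.065 and 0.095 m) and y of spare_spacer in the frame of stand between -0.015 and 0.015 m and z of spare_spacer in the frame of stand between 0.019 and 0.025 m and angle between the x axis of each of spare_spacer, set_spacer and the y axis of stand, either way round below 0.21 rad and angle between each of spare_spacer, set_spacer's own z axis and vertical below 0.06 rad and (x of set_spacer in the frame of stand between -0.095 and -0.065 m or x of set_spacer in the frame of stand between 0.065 and 0.095 m) and y of set_spacer in the frame of stand between -0.015 and 0.015 m and z of set_spacer in the frame of stand between 0.019 and 0.025 m and horizontal distance between spare_spacer and set_spacer above 0.12 m and contact force between each of the arm, the fingers and spare_spacer below 0.1 N and linear speed of spare_spacer below 0.02 m/s and angular speed of spare_spacer below 0.2 rad/s), for 0.2 s.
At the end, for the whole second after the job is handed in: White sticks lie across both ends of the lower plate, each within 15 mm of its place and 12 degrees of square. The upper plate rests on both, released, still, level within 2 degrees, coated side up, within 20 mm lengthwise, 15 mm sideways and 10 degrees of lying over the lower plate ((x of spare_spacer in the frame of stand between -0.095 and -0.065 m or x of spare_spacer in the frame of stand between 0.065 and 0.095 m) and y of spare_spacer in the frame of stand between -0.015 and 0.015 m and z of spare_spacer in the frame of stand between 0.019 and 0.025 m and angle between the x axis of each of spare_spacer, set_spacer and the y axis of stand, either way round below 0.21 rad and angle between each of spare_spacer, set_spacer's own z axis and vertical below 0.06 rad and (x of set_spacer in the frame of stand between -0.095 and -0.065 m or x of set_spacer in the frame of stand between 0.065 and 0.095 m) and y of set_spacer in the frame of stand between -0.015 and 0.015 m and z of set_spacer in the frame of stand between 0.019 and 0.025 m and horizontal distance between spare_spacer and set_spacer above 0.12 m and x of upper_plate in the frame of stand between -0.02 and 0.02 m and y of upper_plate in the frame of stand between -0.015 and 0.015 m and z of upper_plate in the frame of stand between 0.036 and 0.044 m and angle between the x axis of upper_plate and the x axis of stand, either way round below 0.175 rad and angle between upper_plate's own z axis and vertical below 0.04 rad and contact force between upper_plate and spare_spacer above 0.1 N and contact force between upper_plate and set_spacer above 0.1 N and contact force between the fingers and upper_plate below 0.1 N and linear speed of each of upper_plate, spare_spacer below 0.02 m/s and angular speed of each of upper_plate, spare_spacer below 0.2 rad/s); the robot touches nothing.
It fails at once if the upper plate touched the stand or the lower plate (contact force between upper_plate and stand above 1 N).
It fails at once if the upper plate was dropped (fell freely by more than about 13 mm) (contact force between the fingers and upper_plate below 0.05 N and linear speed of upper_plate above 0.5 m/s).
It also fails if it takes over 56 s, if anything falls off the work surface, if the arm or the gripper's body presses on something with over 40 N, if the wrist force passes 120 N, or if a joint passes its speed limit or range.

## Working session

There is one attempt and no reset: what is moved stays moved. The work goes in short steps, Python scripts to look and compute and a tool call to move; the robot and the scene stay as the last step left them, time stands still between calls to the robot, and variables do not carry over. Pictures are saved under pics/ and viewed, about 8 in all and at most 12, crops included, and the job is handed in when it is done.

Besides the shell and the picture viewer there is one more tool, called after "Call:" by a JSON object that holds its "name" and its "arguments". arm_command: Moves the arm, as the interface text tells. Its arguments: {"type":"object","properties":{"steps":{"type":"array","items":{"type":"array","items":{"type":"number"}}},"newtons":{"type":"number"}},"required":["steps"]}

```bash
mkdir -p pics; python3 - <<'E'
from rig import *
import cv2,numpy as np
s=sense(); print({k:np.round(v,3) for k,v in s.items()})
for n in ("top","scene"):
    c=camera(n); np.savez(f'pics/{n}0.npz',**c)
    cv2.imwrite(f'pics/{n}0.png',c['pixels'][:,:,::-1])
    print(n,c['K'].round(1).tolist(),c['R'].round(3).tolist(),c['t'].round(3))
E
```

```text
{'time': np.float64(0.0), 'joint_pos': array([-75.562,   2.793,   5.592,  92.933,  -0.   ,  82.679]), 'qvel': array([ 0.051, -0.043,  0.104, -0.137,  0.05 , -0.023]), 'tau': array([-1.0000e-03, -3.3878e+01,  3.2001e+01,  2.0000e-02,  0.0000e+00,
        0.0000e+00]), 'eef_pos': array([ 0.194, -0.487,  0.241]), 'orientation': array([-9.01330e+01,  1.70000e-02, -1.58241e+02]), 'force': array([ 0.452, -0.661,  0.103]), 'ft_torque': array([-0.032,  0.004,  0.033]), 'finger_gap': np.float64(0.085)}
top [[484.3, 0.0, 328.3], [0.0, 484.3, 235.0], [0.0, 0.0, 1.0]] [[-0.038, -0.999, -0.0], [-0.975, 0.037, -0.22], [0.22, -0.008, -0.975]] [-0.027  0.453  0.826]
scene [[494.9, 0.0, 319.5], [0.0, 494.9, 243.9], [0.0, 0.0, 1.0]] [[-0.527, 0.85, -0.011], [0.737, 0.451, -0.504], [-0.423, -0.274, -0.864]] [ 0.262 -0.307  1.06 ]
```

View pics/top0.png

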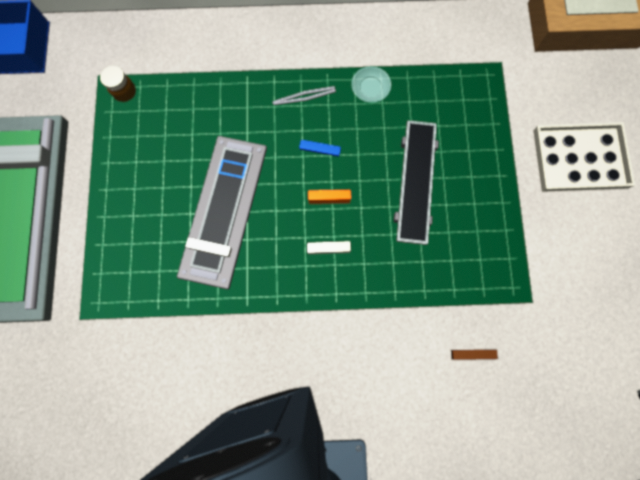

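View pics/scene0.png

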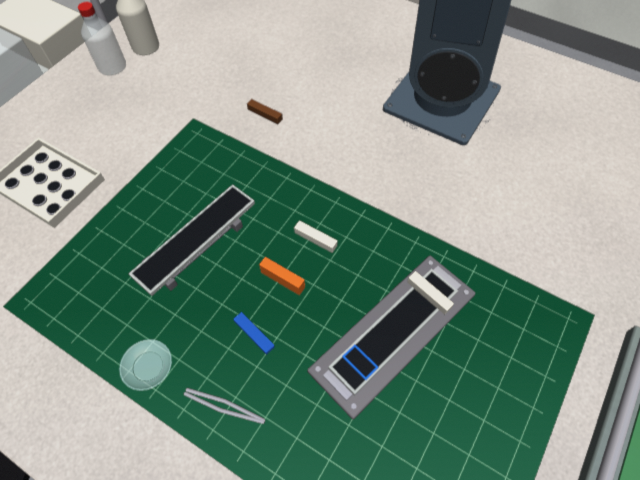

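Candidates for the spare stick in the top view: white on the mat at (329,247), which is the one I want. The others are the white set stick on the stand (208,247), orange 30 mm (329,196), blue 10 mm (320,148) and the brown look-alike (474,354). The empty place is the blue tape at (232,168), and the upper plate is at (417,182).

```bash
cat > h.py <<'E'
import numpy as np,cv2
def cast(c,uv,z):
    uv=np.asarray(uv,float).reshape(-1,2)
    d=np.c_[uv,np.ones(len(uv))]@np.linalg.inv(c['K']).T@c['R']
    o=-c['R'].T@c['t']
    return (o+d*((z-o[2])/d[:,2])[:,None])[:,:2]
def proj(c,X):
    p=c['K']@(c['R']@np.asarray(X,float)+c['t']); return p[:2]/p[2]
def region(c,mask,near,r):
    "pixels of mask within r px of near"
    v,u=np.nonzero(mask); k=np.hypot(u-near[0],v-near[1])<r
    m=np.zeros(mask.shape,np.uint8); m[v[k],u[k]]=255
    return m
def biggest(m,n=1):
    cs,_=cv2.findContours(m,cv2.RETR_EXTERNAL,cv2.CHAIN_APPROX_NONE)
    return np.vstack(sorted(cs,key=cv2.contourArea)[-n:])[:,0]
def rect(c,cont,z):
    P=cast(c,cont,z); (x,y),(w,h),a=cv2.minAreaRect((P*1000).astype(np.float32))
    if w<h: w,h,a=h,w,a+90
    return f"centre {x:.1f} {y:.1f} size {w:.1f} {h:.1f} ang {(a+90)%180-90:.1f}"
def height(c,m):
    v,u=np.nonzero(cv2.erode(m,np.ones((3,3))));d=c['depth'][v,u];k=d>0
    X=(np.c_[u,v,np.ones(len(u))]*d[:,None])[k]@np.linalg.inv(c['K']).T
    return np.median(((X-c['t'])@c['R'])[:,2])
def masks(c):
    p=c['pixels'];h=cv2.cvtColor(p,cv2.COLOR_RGB2HSV).astype(int);H,S,V=h[...,0],h[...,1],h[...,2]
    return dict(white=(V>205)&(S<45),black=(V<75)&(S<110),blue=(H>100)&(H<120)&(S>150)&(V>110),
      orange=(H<20)&(S>150)&(V>150))
E
python3 - <<'E'
from h import *
for n,q in dict(top=dict(spare=(329,247),set=(208,247),tape=(232,168),up=(417,182),low=(222,208)),
  scene=dict(spare=(316,236),set=(431,290),tape=(361,362),up=(192,238),low=(395,325))).items():
    c=dict(np.load(f'pics/{n}0.npz')); M=masks(c); print(n)
    for o,k,z,r,nn in (('spare','white',.021,35,1),('set','white',.043,35,1),('tape','blue',.025,30,1),('up','black',.035,90,1),('low','black',.025,80,3)):
        m=region(c,M[k],q[o],r); print(o,rect(c,biggest(m,nn),z),'h',height(c,m).round(4))
    print('px',c['pixels'][q['spare'][1],q['spare'][0]])
c=dict(np.load('pics/top0.npz'));s=dict(np.load('pics/scene0.npz'))
a=c['pixels'][110:300,170:450,::-1];b=s['pixels'][180:420,120:480,::-1]
a=cv2.resize(a,None,fx=2,fy=2);b=cv2.resize(b,None,fx=.6*1.5,fy=.6*1.5)
im=np.zeros((600,600,3),np.uint8);im[:380,:560]=a;im[382:382+216,:324]=b
cv2.imwrite('pics/crop.png',im)
E
```

```text
top
spare centre 435.8 -43.5 size 78.5 18.2 ang 89.8 h 0.0203
set centre 441.2 175.6 size 79.9 20.2 ang 75.4 h 0.0421
tape centre 605.7 132.5 size 45.0 9.7 ang 79.7 h 0.0254
up centre 555.0 -216.0 size 226.5 43.2 ang -8.8 h 0.0344
low centre 620.5 129.0 size 28.6 4.7 ang 71.1 h nan
px [250 251 247]
scene
spare centre 436.0 -46.5 size 77.7 15.8 ang 89.8 h 0.0231
set centre 439.8 173.4 size 78.3 17.2 ang 74.7 h 0.0448
tape centre 594.8 132.8 size 48.0 28.9 ang 75.4 h 0.027
up centre 555.0 -219.5 size 230.0 45.3 ang -8.9 h 0.0375
low centre 538.4 147.5 size 186.7 45.6 ang -14.5 h 0.0271
px [232 229 220]
  return _methods._mean(a, axis=axis, dtype=dtype,
  ret = ret.dtype.type(ret / rcount)
```

View pics/crop.png

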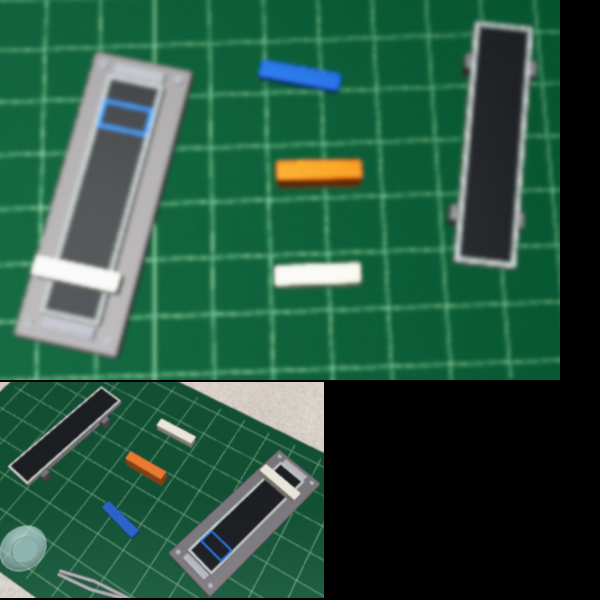

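The crop confirms it: the white, medium-thickness stick is at crop (318,275), i.e. top (329,247), clear of the orange stick and the two other decoys. Both views agree on the stand (yaw −15°, centre about (518,154) mm), with the set stick and tape exactly 160 mm apart. I'll move above the spare stick.

Call:
{"name": "arm_command", "arguments": {"steps": [[24.1,44.3,-12,0,0,1.19,0.45],[24.1,44.3,-12,0,0,1.19,0.45],[24.1,44.3,-12,0,0,1.19,0.45],[24.1,44.3,-12,0,0,1.19,0.45],[24.1,44.3,-12,0,0,1.19,0.45],[24.1,44.3,-12,0,0,1.19,0.45],[24.1,44.3,-12,0,0,1.19,0.45],[24.1,44.3,-12,0,0,1.19,0.45],[24.1,44.3,-12,0,0,1.19,0.45],[24.1,44.3,-12,0,0,1.19,0.45],[24.1,44.3,-12,0,0,1.19,0.45],[24.1,44.3,-12,0,0,1.19,0.45],[24.1,44.3,-12,0,0,1.19,0.45],[24.1,44.3,-12,0,0,1.19,0.45],[24.1,44.3,-12,0,0,1.19,0.45],[24.1,44.3,-12,0,0,1.19,0.45]], "newtons": 40}}

```text
time: 1.7
eef_pos: [0.4356, -0.0456, 0.1227]
orientation: [-90.0, -0.0, -90.2]
force: [-0.5, 0.0, -0.1]
finger_gap: 0.0381
```

```bash
python3 - <<'E'
from rig import *
from h import *
s=sense(); print(s['eef_pos'].round(4) if hasattr(s['eef_pos'],'round') else s['eef_pos'],s['orientation'],s['finger_gap'],s['time'],s['joint_pos'])
c=camera('wrist'); np.savez('pics/w1.npz',**c); cv2.imwrite('pics/w1.png',c['pixels'][:,:,::-1])
q=proj(c,(.436,-.045,.021)); print(q)
m=region(c,masks(c)['white'],q,140); print(rect(c,biggest(m),.021),height(c,m))
E
```

```text
[ 0.4356 -0.0456  0.1227] [-8.99618436e+01 -1.63944892e-02 -9.01795211e+01] 0.0381145338872377 1.7 [-1.47620320e+01 -1.00239522e+01 -2.00846394e+01  7.98982578e+01
 -6.25956561e-03  7.54174814e+01]
[323.55358435 245.9185959 ]
centre 436.4 -44.9 size 79.3 17.4 ang 89.8 0.022950262806711884
```

View pics/w1.png

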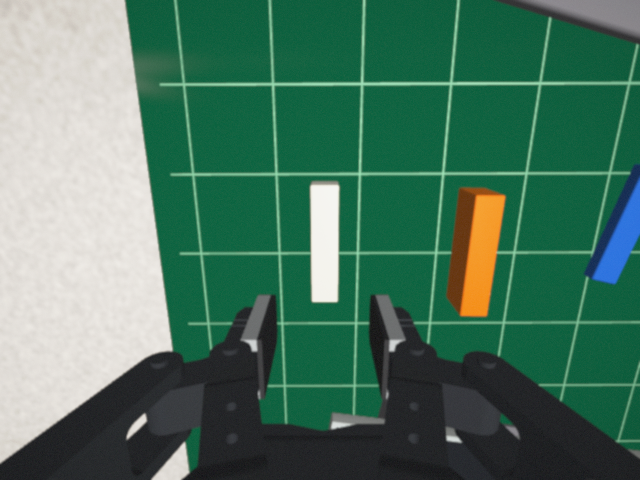

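The wrist view shows the white stick at (325,242), upright in the image and centred between the fingers, with orange well to the right. The measured centre is (436.4,−44.9) mm at 90°. Next I descend in two stages.

Call:
{"name": "arm_command", "arguments": {"steps": [[0.1,0.1,-4,0,0,0,0.45],[0.1,0.1,-7,0,0,0,0.45],[0.1,0.1,-9,0,0,0,0.45],[0.1,0.1,-9.8,0,0,0,0.45],[0.1,0.1,-10.2,0,0,0,0.45],[0.1,0.1,-10.4,0,0,0,0.45],[0.1,0.1,-10.4,0,0,0,0.45],[0.1,0.1,-10.4,0,0,0,0.3],[0.1,0.1,-10.4,0,0,0,0.1],[0.1,0.1,-10.4,0,0,0,0.0],[0.1,0.1,-10.4,0,0,0,0.0],[0.1,0.1,-10.4,0,0,0,0.0],[0.1,0.1,-10.4,0,0,0,0.0],[0.1,0.1,-10.4,0,0,0,0.0]], "newtons": 40}}

```text
time: 3.15
eef_pos: [0.4378, -0.0439, 0.0196]
orientation: [-89.9, -0.0, -90.1]
force: [0.6, 0.4, 5.0]
finger_gap: 0.0169
```

Call:
{"name": "arm_command", "arguments": {"steps": [[0,0,1,0,0,0,0],[0,0,3,0,0,0,0],[0,0,6.5,0,0,0,0],[3,3.4,7,0,0,-0.1,0],[6,6.8,7,0,0,-0.2,0],[9,10.1,7,0,0,-0.262,0],[12,13.5,7,0,0,-0.262,0],[14.5,16.3,7,0,0,-0.262,0],[15.8,17.8,7,0,0,-0.262,0],[15.8,17.8,7,0,0,-0.262,0],[15.8,17.8,7,0,0,-0.262,0],[15.8,17.8,7,0,0,-0.262,0]]}}

```text
time: 4.35
eef_pos: [0.5936, 0.1335, 0.088]
orientation: [-90.1, -0.1, -105.1]
force: [0.3, -1.2, -1.1]
finger_gap: 0.0168
```

```bash
python3 - <<'E'
from rig import *
from h import *
s=sense(); print(s['eef_pos'],s['orientation'],s['force'],s['finger_gap'],s['time'])
for n in ('wrist','scene','top'):
    c=camera(n); np.savez(f'pics/{n}2.npz',**c); cv2.imwrite(f'pics/{n}2.png',c['pixels'][:,:,::-1])
    print(n,'tape exp',proj(c,(.595,.133,.025)))
    M=masks(c); z=.091
    q=proj(c,(.595,.133,z)); m=region(c,M['white'],q,150 if n=='wrist' else 45); 
    try: print(rect(c,biggest(m),z),height(c,m))
    except Exception as e: print(e)
a=cv2.imread('pics/wrist2.png');b=cv2.imread('pics/scene2.png')[180:480,200:520]
im=np.zeros((480,800,3),np.uint8);im[:360,:480]=cv2.resize(a,(480,360));im[:300,480:]=b
cv2.imwrite('pics/j2.png',im)
E
```

```text
[0.59357451 0.13352629 0.0879999 ] [-9.00860260e+01 -5.69630764e-02 -1.05115368e+02] [ 0.30830125 -1.2294622  -1.09451655] 0.016791388921403142 4.35
wrist tape exp [325.85782635 267.69537061]
centre 593.4 132.9 size 79.5 17.5 ang 74.8 0.0910430322966219
scene tape exp [359.73370125 361.65357632]
centre 578.8 159.6 size 59.7 31.8 ang -14.7 0.091246108325762
top tape exp [233.2741698  168.39923888]
centre 597.5 110.5 size 40.6 40.5 ang 74.7 0.0876580976559378
```

View pics/j2.png

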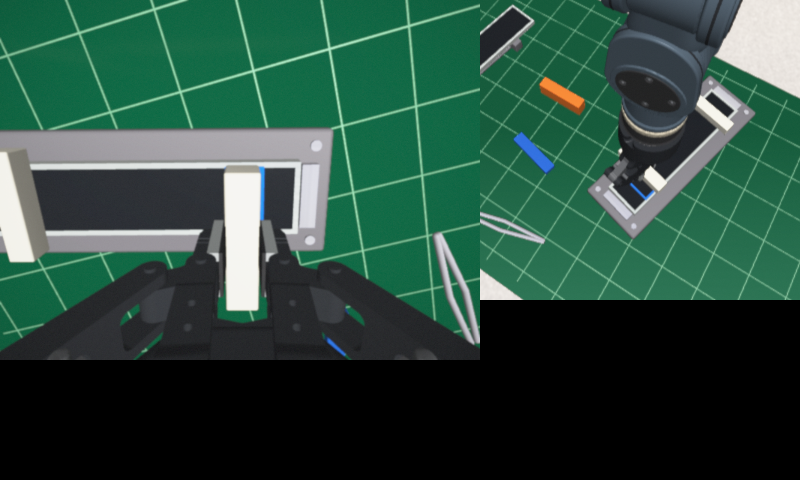

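The stick is held straight and is at wrist crop (240,240), centre (593.4,132.9) mm, about 1.5 mm short of the taped place. Lowering with that correction and releasing.

Call:
{"name": "arm_command", "arguments": {"steps": [[0.15,0,-1.5,0,0,0,0],[0.15,0,-3,0,0,0,0],[0.15,0,-4,0,0,0,0],[0.15,0,-4.4,0,0,0,0],[0.15,0,-4.6,0,0,0,0],[0.15,0,-4.7,0,0,0,0],[0.15,0,-4.7,0,0,0,0],[0.15,0,-4.7,0,0,0,0]]}}

```text
time: 5.3
eef_pos: [0.5964, 0.1344, 0.0417]
orientation: [-90.0, 0.0, -105.1]
force: [-1.7, -0.6, 2.6]
finger_gap: 0.0164
```

Call:
{"name": "arm_command", "arguments": {"steps": [[0.15,0,0,0,0,0,0.25],[0,0,0,0,0,0,0.3],[0,0,0,0,0,0,0.4],[0,0,0,0,0,0,0.5],[0,0,0,0,0,0,0.5],[0,0,0,0,0,0,0.5],[0,0,2,0,0,0,0.5],[0,0,4,0,0,0,0.6],[0,0,8,0,0,0,0.8],[0,0,12,0,0,0,1],[0,0,12,0,0,0,1],[0,0,12,0,0,0,1],[0,0,12,0,0,0,1]]}}

```text
time: 6.6
eef_pos: [0.5955, 0.1344, 0.1602]
orientation: [-90.1, -0.0, -105.1]
force: [-0.3, 0.4, 0.6]
finger_gap: 0.0856
```

```bash
python3 - <<'E'
from rig import *
from h import *
s=sense(); print(s['eef_pos'],s['orientation'],s['force'],s['finger_gap'],s['time'],s['joint_pos'])
c=camera('wrist'); np.savez('pics/w3.npz',**c); cv2.imwrite('pics/w3.png',c['pixels'][:,:,::-1])
M=masks(c)
for q in ((.595,.133,.043),(.4405,.1745,.043)):
    p=proj(c,q); m=region(c,M['white'],p,70); print(p,rect(c,biggest(m),.043),height(c,m))
E
```

```text
[0.59552597 0.13435395 0.16017717] [-9.00958658e+01 -3.56964620e-02 -1.05069329e+02] [-0.31356152  0.40866028  0.55274911] 0.08558232931197628 6.6 [6.42113946e+00 1.54679461e+01 1.06094388e+01 8.52437711e+01
 1.90534533e-03 1.11490497e+02]
[323.08747245 242.022875  ] centre 591.1 135.3 size 83.7 79.5 ang -15.0 0.04458387138209258
[ 93.41870137 242.14139791] centre 426.0 178.8 size 79.9 45.7 ang 75.5 0.04462719282775793
```

View pics/w3.png

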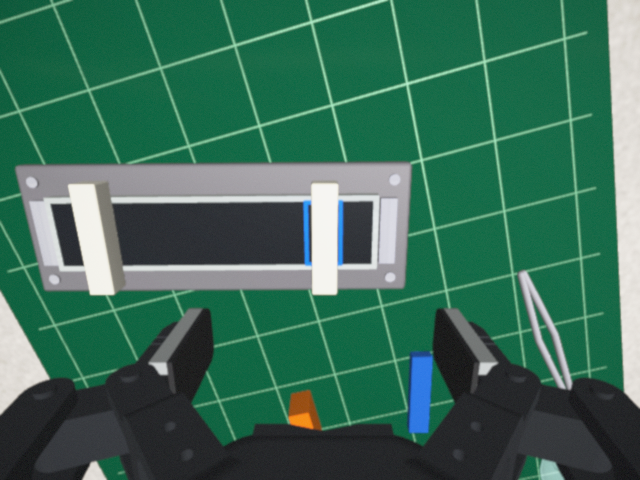

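The spare stick lies square inside the tape outline at (324,238), and the set stick is undisturbed at (95,238). The mask boxes merged with the plate's pale rim, so I'll use corner pixels instead. Moving above the upper plate.

Call:
{"name": "arm_command", "arguments": {"steps": [[-1,-4,0,0,0,0.14,1],[-2,-8,0,0,0,0.28,1],[-3,-12,0,0,0,0.42,1],[-4.1,-16,0,0,0,0.56,1],[-4.1,-20,0,0,0,0.7,1],[-4.1,-24,0,0,0,0.84,1],[-4.1,-28,0,0,0,0.98,1],[-4.1,-32,0,0,0,1.12,1],[-4.1,-35.2,0,0,0,1.26,1],[-4.1,-35.2,0,0,0,1.4,1],[-4.1,-35.2,0,0,0,1.54,1],[-4.1,-35.2,0,0,0,1.677,1],[-4.1,-35.2,0,0,0,1.677,1],[-4.1,-35.2,0,0,0,1.677,1],[-4.1,-35.2,0,0,0,1.677,1],[-4.1,-35.2,0,0,0,1.677,1]]}}

```text
time: 8.25
eef_pos: [0.555, -0.2174, 0.161]
orientation: [-90.0, 0.0, -9.0]
force: [-0.5, -1.1, -0.2]
finger_gap: 0.0855
```

```bash
python3 - <<'E'
from rig import *
from h import *
s=sense(); print(s['eef_pos'],s['orientation'],s['force'],s['time'],s['joint_pos'])
w=dict(np.load('pics/w3.npz'))
for nm,z,P in (('spare',.043,[(311,183),(338,183),(338,294),(312,294)]),('set',.043,[(69,184),(96,184),(115,294),(90,294)]),('low',.025,[(45,197),(380,195),(376,268),(62,271)])):
    print(nm,rect(w,np.array(P),z),cast(w,P,z).mean(0))
c=camera('wrist'); np.savez('pics/w4.npz',**c); cv2.imwrite('pics/w4.png',c['pixels'][:,:,::-1])
p=proj(c,(.555,-.218,.035)); M=masks(c)['black']; h=region(c,M,p,190); h[330:]=0; print(p,rect(c,biggest(h),.035),height(c,h))
E
```

```text
[ 0.55499237 -0.21735468  0.16099347] [-8.99919533e+01  3.08419036e-02 -9.03534969e+00] [-0.47105292 -1.14269506 -0.15129968] 8.25 [-2.78304209e+01  1.31940081e+01  7.99471456e+00  8.48324963e+01
 -2.31914987e-03 -1.87950684e+01]
spare centre 596.5 133.4 size 80.3 18.9 ang 75.0 [0.59632115 0.13343693]
set centre 440.4 175.1 size 79.8 18.2 ang 74.8 [0.44040214 0.17506592]
low centre 518.3 154.3 size 241.2 57.0 ang -14.7 [0.51823398 0.15463408]
[321.78342177 237.06063675] centre 593.6 -222.7 size 70.4 45.3 ang -9.0 0.037298012983493285
```

View pics/w4.png

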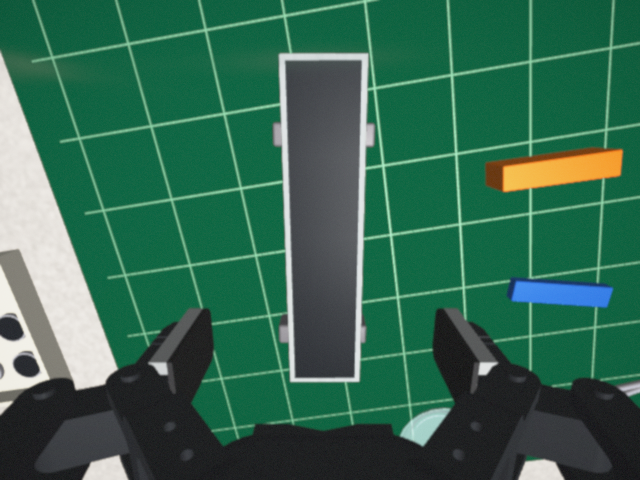

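The plate spans rows 54–382 and columns 279–368, square between the open fingers, with nothing beneath the middle grip zone.

```bash
python3 - <<'E'
from h import *
c=dict(np.load('pics/w4.npz'));P=np.array([(279,54),(368,53),(359,382),(291,382)])
print(rect(c,P,.035),cast(c,P,.035).round(4).tolist())
E
```

```text
centre 556.7 -216.5 size 241.9 55.7 ang -8.8 [[0.4332, -0.2256], [0.4414, -0.1705], [0.6804, -0.2076], [0.6717, -0.262]]
```

Call:
{"name": "arm_command", "arguments": {"steps": [[0.15,0.1,-4,0,0,0,1],[0.15,0.1,-8,0,0,0,1],[0.15,0.1,-11,0,0,0,1],[0.15,0.1,-13,0,0,0,1],[0.15,0.1,-13.8,0,0,0,1],[0.15,0.1,-14.2,0,0,0,1],[0.15,0.1,-14.2,0,0,0,1],[0.15,0.1,-14.2,0,0,0,0.8],[0.15,0.1,-14.2,0,0,0,0.7],[0.15,0.1,-14.2,0,0,0,0.6],[0.15,0.1,-14.2,0,0,0,0.5],[0.15,0.1,-14.2,0,0,0,0.3],[0.15,0.1,-14.2,0,0,0,0],[0.15,0.1,-14.2,0,0,0,0],[0.15,0.1,-14.2,0,0,0,0]], "newtons": 80}}

```text
time: 9.8
eef_pos: [0.558, -0.2173, 0.0215]
orientation: [-90.1, -0.2, -9.0]
force: [-0.2, -0.4, 5.2]
finger_gap: 0.0546
```

Call:
{"name": "arm_command", "arguments": {"steps": [[0,0,0.5,0,0,0,0],[0,0,1,0,0,0,0],[0,0,2,0,0,0,0],[0,0,4,0,0,0,0],[0,0,6,0,0,0,0],[0,0,8,0,0,0,0],[0,0,10,0,0,0,0],[0,0,10,0,0,0,0],[0,0,10,0,0,0,0]]}}

```text
time: 10.7
eef_pos: [0.5569, -0.2167, 0.1195]
orientation: [-90.0, -0.0, -9.0]
force: [-0.3, -0.1, -2.4]
finger_gap: 0.0542
```

```bash
python3 - <<'E'
from rig import *
from h import *
s=sense(); print(s['eef_pos'],s['orientation'],s['force'],s['ft_torque'],s['finger_gap'],s['time'])
c=camera('wrist'); np.savez('pics/w5.npz',**c); cv2.imwrite('pics/w5.png',c['pixels'][:,:,::-1])
# depth of the plate's visible top: plane fit
m=masks(c)['black'].astype(np.uint8); m[:, :200]=0; m[:,440:]=0; m[300:]=0; m=cv2.erode(m,np.ones((9,9)))
v,u=np.nonzero(m); d=c['depth'][v,u]; X=((np.c_[u,v,np.ones(len(u))]*d[:,None])@np.linalg.inv(c['K']).T-c['t'])@c['R']
A=np.c_[X[:,:2]-X[:,:2].mean(0),np.ones(len(X))]; print(len(X),np.linalg.lstsq(A,X[:,2],rcond=None)[0],X.min(0),X.max(0))
E
```

```text
[ 0.55685075 -0.21670766  0.11950119] [-9.00151275e+01 -4.48496215e-02 -8.98354623e+00] [-0.3300314  -0.05386682 -2.40754095] [-0.05179119 -0.02993723 -0.01506477] 0.0541515393104372 10.7
8315 [0.04093479 0.17019671 0.1357801 ] [ 0.44664867 -0.23553876  0.1327755 ] [ 0.53648799 -0.19124921  0.25320678]
```

View pics/w5.png

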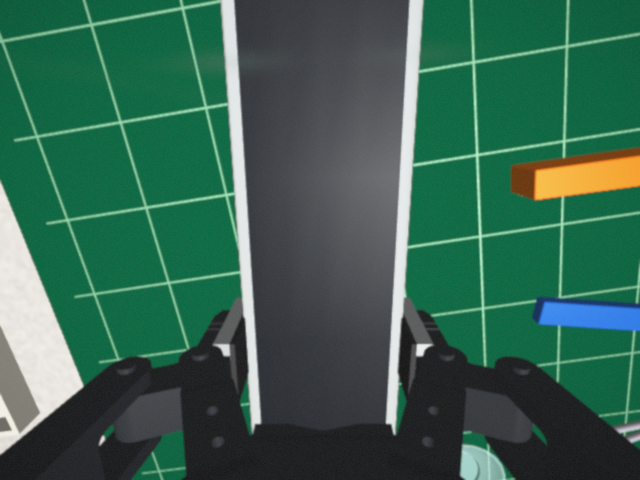

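The plate is held, centred and parallel between the fingers, at columns 235–420. The plane fit included gripper pixels, so I'll redo it.

```bash
python3 - <<'E'
from h import *
c=dict(np.load('pics/w5.npz'))
v,u=np.mgrid[20:260:4,270:380:4].reshape(2,-1); d=c['depth'][v,u]; X=((np.c_[u,v,np.ones(len(u))]*d[:,None])@np.linalg.inv(c['K']).T-c['t'])@c['R']
A=np.c_[X[:,:2]-X[:,:2].mean(0),np.ones(len(X))]; s=np.linalg.lstsq(A,X[:,2],rcond=None)[0]; print(s,X[:,:2].mean(0),'slope along/across deg',np.degrees([s[0]*np.cos(.155)-s[1]*np.sin(.155),s[0]*.155+s[1]*.988]), 'z at centre',s[2]+s[:2]@(np.array([.5567,-.2165])-X[:,:2].mean(0)))
L,Rr=cast(c,[(234,100),(250,300)],.133),cast(c,[(417,100),(403,300)],.133)
print('edges',L,Rr,np.degrees(np.arctan2(*(L[0]-L[1])[::-1])),np.degrees(np.arctan2(*(Rr[0]-Rr[1])[::-1])))
E
```

```text
[-0.00694022  0.00224712  0.1358453 ] [ 0.48734895 -0.20548091] slope along/across deg [-0.4127545   0.06557064] z at centre 0.13533922503501125
edges [[ 0.47137624 -0.23017936]
 [ 0.53623806 -0.23935938]] [[ 0.47995958 -0.17612947]
 [ 0.54465901 -0.18654103]] 171.94432460996305 170.8582226736515
```

Call:
{"name": "arm_command", "arguments": {"steps": [[-0.2,1.5,0,0,0,0,0],[-0.5,4,0,0,0,0,0],[-0.8,7.5,0,0,0,-0.02,0],[-1.2,11,0,0,0,-0.04,0],[-1.6,14.5,0,0,0,-0.06,0],[-2,18,0,0,0,-0.08,0],[-2.4,21.5,0,0,0,-0.1,0],[-2.8,25,0,0,0,-0.106,0],[-3.2,28.5,0,0,0,-0.106,0],[-3.5,32,0,0,0,-0.106,0],[-3.7,34.5,0,0,0,-0.106,0],[-3.85,36.3,0,0,0,-0.106,0],[-3.85,37.1,0,0,0,-0.106,0],[-3.85,37.1,0,0,0,-0.106,0],[-3.85,37.1,0,0,0,-0.106,0]]}}

```text
time: 12.25
eef_pos: [0.5176, 0.1539, 0.1187]
orientation: [-90.1, 0.1, -15.1]
force: [-0.0, -0.4, -1.8]
finger_gap: 0.0543
```

```bash
python3 - <<'E'
from rig import *
from h import *
s=sense(); print(s['eef_pos'],s['orientation'],s['force'],s['finger_gap'],s['time'])
for n in ('scene','top','wrist'):
    c=camera(n); np.savez(f'pics/{n}6.npz',**c); cv2.imwrite(f'pics/{n}6.png',c['pixels'][:,:,::-1])
im=np.zeros((480,800,3),np.uint8);im[:300,:400]=cv2.imread('pics/scene6.png')[160:460,220:620];im[:300,400:]=cv2.resize(cv2.imread('pics/top6.png')[100:325,100:400],(400,300))
cv2.imwrite('pics/j6.png',im[:300])
E
```

```text
[0.51759737 0.15393352 0.11865441] [-9.00648015e+01  5.44984181e-02 -1.50634214e+01] [-0.01354276 -0.37354466 -1.78866834] 0.05432076408474706 12.25
```

View pics/j6.png

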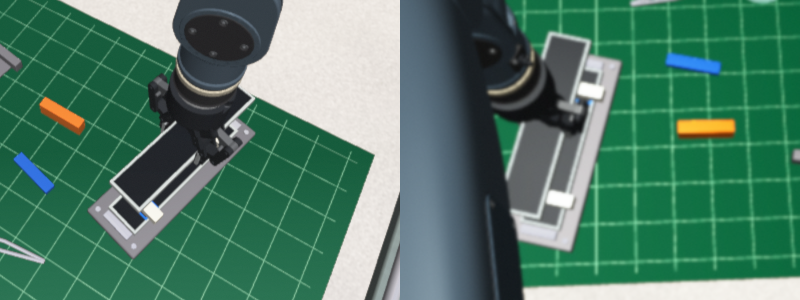

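The plate is held parallel over the lower one, with the stick ends visible at crop (152,212) and (592,90). Lowering slowly.

Call:
{"name": "arm_command", "arguments": {"steps": [[0.05,0,-1.5,0,0,0,0],[0.05,0,-3.5,0,0,0,0],[0.05,0,-5.5,0,0,0,0],[0.05,0,-6.5,0,0,0,0],[0.05,0,-7,0,0,0,0],[0.05,0,-7.3,0,0,0,0],[0.05,0,-7.5,0,0,0,0],[0.05,0,-7.65,0,0,0,0],[0.05,0,-7.65,0,0,0,0],[0.05,0,-7.65,0,0,0,0]]}}

```text
time: 13.4
eef_pos: [0.5191, 0.1545, 0.0434]
orientation: [-90.0, -0.1, -15.1]
force: [-0.5, -0.5, -2.2]
finger_gap: 0.0542
```

Call:
{"name": "arm_command", "arguments": {"steps": [[0,0,-0.1,0,0,0,0],[0,0,-0.2,0,0,0,0],[0,0,-0.3,0,0,0,0],[0,0,-0.3,0,0,0,0],[0,0,-0.3,0,0,0,0]]}}

```text
time: 13.9
eef_pos: [0.5186, 0.1544, 0.0397]
orientation: [-90.0, 0.0, -15.1]
force: [0.2, 0.2, -2.3]
finger_gap: 0.0541
```

Call:
{"name": "arm_command", "arguments": {"steps": [[0,0,-0.05,0,0,0,0],[0,0,-0.1,0,0,0,0],[0,0,-0.1,0,0,0,0],[0,0,-0.1,0,0,0,0]]}}

```text
time: 14.3
eef_pos: [0.5187, 0.1544, 0.0395]
orientation: [-90.0, -0.0, -15.1]
force: [-2.6, -0.2, 2.9]
finger_gap: 0.0544
```

Contact felt: force went from −2.3 to +2.9 N, at the expected height. Easing the grip, then opening.

Call:
{"name": "arm_command", "arguments": {"steps": [[0,0,-0.03,0,0,0,0],[0,0,-0.03,0,0,0,0],[0,0,-0.03,0,0,0,0.67],[0,0,-0.03,0,0,0,0.7],[0,0,-0.03,0,0,0,0.8],[0,0,-0.03,0,0,0,0.9],[0,0,-0.03,0,0,0,1],[0,0,-0.03,0,0,0,1],[0,0,-0.03,0,0,0,1]], "newtons": 20}}

```text
time: 15.2
eef_pos: [0.5187, 0.1544, 0.0385]
orientation: [-90.0, -0.0, -15.1]
force: [0.3, 0.1, 0.0]
finger_gap: 0.0854
```

Call:
{"name": "arm_command", "arguments": {"steps": [[0,0,0.5,0,0,0,1],[0,0,1.5,0,0,0,1],[0,0,3,0,0,0,1],[0,0,6,0,0,0,1],[0,0,9,0,0,0,1],[0,0,12,0,0,0,1],[0,0,15,0,0,0,1],[0,0,18,0,0,0,1],[0,0,18,0,0,0,1],[0,0,18,0,0,0,1]]}}

```text
time: 16.2
eef_pos: [0.5196, 0.1546, 0.221]
orientation: [-89.9, -0.2, -15.1]
force: [0.1, -0.1, -0.2]
finger_gap: 0.0857
```

```bash
python3 - <<'E'
from rig import *
from h import *
s=sense(); print(s['eef_pos'],s['orientation'],s['force'],s['finger_gap'],s['time'])
c=camera('wrist'); np.savez('pics/w7.npz',**c); b=camera('scene'); np.savez('pics/s7.npz',**b)
im=np.zeros((480,800,3),np.uint8);im[:,:640]=c['pixels'][:,:,::-1];cv2.imwrite('pics/j7.png',np.hstack([cv2.resize(c['pixels'],(400,300)),b['pixels'][160:460,220:620]])[:,:,::-1])
m=masks(c)['black'].astype(np.uint8)*255; p=proj(c,(.518,.154,.053)); print(p)
m=region(c,m>0,p,200); m[320:]=0
v,u=np.nonzero(cv2.erode(m,np.ones((7,7)))); d=c['depth'][v,u]; X=((np.c_[u,v,np.ones(len(u))]*d[:,None])@np.linalg.inv(c['K']).T-c['t'])@c['R']
X=X[(X[:,2]>.045)&(X[:,2]<.065)]
A=np.c_[X[:,:2]-X[:,:2].mean(0),np.ones(len(X))]; k=np.linalg.lstsq(A,X[:,2],rcond=None)[0]; print(len(X),k,np.degrees(np.hypot(*k[:2])),rect(c,biggest(m),.053))
ms=region(b,masks(b)['black'],proj(b,(.518,.154,.053)),110); print('scene',rect(b,biggest(ms),.053))
E
```

```text
[0.51962214 0.15460338 0.22103569] [-89.89497284  -0.22918191 -15.05412295] [ 0.09448557 -0.08558875 -0.18820907] 0.08567915986476339 16.2
[321.06399398 220.39734925]
1347 [-0.00265633  0.00277418  0.05503558] 0.22006479379047553 centre 565.8 141.8 size 82.3 44.6 ang -15.1
scene centre 464.9 159.6 size 309.6 204.7 ang 18.0
```

View pics/j7.png

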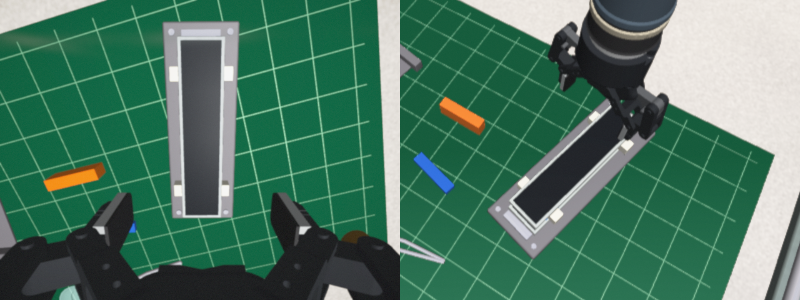

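The plate rests level on both sticks, whose ends show evenly on each side at crop (174,74), (229,74), (178,190) and (225,190). A final numeric check, then hand in.

```bash
python3 - <<'E'
from rig import *
from h import *
c=dict(np.load('pics/w7.npz'))
P=np.array([(179,38),(224,38),(221,217),(183,217)])*1.6
print(rect(c,P,.053), sense()['qvel'])
print(hand_in())
E
```

```text
centre 518.3 156.0 size 238.7 55.6 ang -15.2 [ 0.03399364  0.7526738  -1.39081175 -0.03974082 -0.03951766 -0.02156017]
the job is handed in; nothing more can be done
None
```

I laid the white spare stick across the taped outline, then set the coated plate from the cradle on the two sticks, and handed in at about 16 s. I don't have a verdict, because the hand-in reports none.

- **Spare stick:** it lies about 1.5 mm from its place and square to the stand. I measured this before the plate went on. The other white stick was undisturbed.
- **Upper plate:** it sits within about 2 mm and 0.5° of centred over the lower plate. It is tilted about 0.2° from level, and its top reads 55 mm, against 53 mm expected; the wrist camera read about 2 mm high throughout. It is released, with near-zero tool force after I backed away.
- **Checks that failed:** some colour-mask box fits picked up the plate rim, the gripper or a partial view. I discarded those and used corner points read from the pictures instead. The top and scene views differed by up to about 3 mm, within tolerance.

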